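# Find the stamped sample crate and send it to dispatch

## Robot

A 6-joint arm with a two-finger parallel gripper is mounted at the origin on the work surface. World frame = base frame: x ahead of the robot, y to its left, z up, the work surface at z = 0. Lengths are in mm, angles in rad, forces in N, time in s.
With the tool pointing down it reaches from about 350 to 950 mm from the base axis. Payload 17.4 kg.
Tool frame: the origin (TCP) lies midway between the tips of the shut fingers; the grasp point (between the pads) lies 19 mm behind it; x points along the fingers, y is the direction in which the jaws open and shut, and the axes are right-handed (so a half turn about x gives the same grasp; the last joint's range is limited). The gripper opens to 93 mm and grips with 3 to 60 N. Pads are 15 mm wide; open, the fingers measure 128 mm over their backs; the gripper's body (75 mm by 188 mm) begins 65 mm behind the grasp point.
Start: joints at [1.24, 0.116, 1.442, -0, 1.584, -0.038], TCP at [194.836, 646.275, 218.646] pointing down, gripper open.
Joint ranges: [-2.83, 2.83], [-0.83, 2.19], [0.07, 2.5], [-1.14, 4.28], [0.01, 3], [-2.97, 2.97]. Speed limits (rad/s): [1.89, 1.89, 2.22, 3.14, 3.14, 3.14].

## Interface

Orientations are given as a unit quaternion [x, y, z, w].
In Python, from plant import get_obs, grab_frame, manip gives the robot as it stands.
- The arm moves only by the tool play_rows, never from a script. Its argument "rows" is a list of rows, each a list of 7 numbers: the shift along the world's x, y, z as a fraction of full scale, then the turn, a rotation vector about the world's x, y, z as a fraction of full scale, then the opening, from -1 (shut) to 1 (fully open). A call has 1 to 10 rows; each row is the pose to reach, as a shift and turn from the pose commanded when the call began; what a row does not reach only later rows make up. Full scale, the value 1, is 500 mm for a shift and 1.5 rad for a turn. A row lasts 1/12 s, in which the tool goes at most 41.7 mm and 7.16 degrees, less where a joint would pass 70% of its speed; a pose out of reach is approached as far as the arm can. A call with a number of a shift or a turn outside -1 to 1 is refused whole. A call with a gripper value outside its range is refused whole. The fingers move at their own pace and stop on an object; "newtons" is the grip in N (left out, the last holds). Time passes only in rows, so rows that repeat a pose let the fingers close. It gives the time, the measured TCP pose, the force and the opening at its end, in the units of the state.
- get_obs(): the state, without advancing time (a new reading comes with each control period).
- grab_frame(name): name is "scene" or "top"; returns a dict with "pixels" (420x560x3 uint8, red, green, blue), "intrinsics" (3x3 intrinsics, pixels), "cam_to_world" (4x4, takes a point from camera to world coordinates). Camera axes: x right, y up, looking along -z (the intrinsics and any distortion apply to the point x, -y, -z); pixel columns grow to the right and rows downward; lengths in mm; the calibration is good to about 2 mm. A picture is of the moment at which its call begins. There is no depth.
- manip.finish_job(): hands the job in, once; it reports no verdict.
The state is a dict: "t": time; "joints": joint angles; "joint_velocities": joint speeds; "joint_efforts": joint torques, N m; "eef_pos": TCP position; "tcp_rot": TCP orientation; "wrist_force": force on the tool from outside, world axes, zero at the start; "ft_torque": the same for the moment, N m; "finger_gap": opening from 0.0 (shut) to 1.0 (fully open).
Only numpy, scipy, OpenCV 4.12 (cv2) and the standard library are available. Lean on these libraries where they do the work, as an engineer would, in place of code of your own. Each camera call takes 0.05 s, during which the arm holds its last target. There are 200 camera calls.

## Task

Check the undersides of the two blue sample crates, the one on the robot's left first, then the one on its right: push each over towards the robot, against the metal strip, until it leans back about 70 degrees and its underside can be seen from the front, hold it there for a second, then ease it back down on its base without letting it drop. Then push the crate with the red stamp underneath across the bench until its far bottom edge lies over the yellow dispatch line, upright and roughly square to it, and leave the other crate standing at the strip. Never lift a crate (its near bottom edge stays on the bench) or topple one, and leave the bottle, jar and beaker alone.

Things in the scene. Friction and masses are not known exactly. Their poses are not given: they have to be found in the camera images.
- crate_p: one of two like blue open crates, empty, 0.28 to 0.56 kg; either may be the stamped one. 110 (x) by 140 (y) by 70 mm tall, walls 4, base 6, white underside. Top rim, heights 64 to 70, overhangs the far (+x) wall by 10 and the side walls by 8; near wall plain. Heavy base, mass centre 10 up: it balances tipped about 80 degrees. Origin: centre of underside; z up, x away from the strip
- crate_q: the other crate, 110 by 140 by 70 mm: all as said of crate_p
- crate_p_heel (a point): middle of crate_p's near (-x) bottom edge, which stands within 1 to 6 mm of the strip and is the edge it tips about
- crate_p_front (a point): middle of crate_p's far (+x) bottom edge, the edge that rises when tipped and later must lie over the yellow line
- crate_p_rim (a point): middle of the lower outer edge of crate_p's far (+x) rim, 64 mm above the underside and 10 mm out from the far wall; a fingertip below it, against the wall, can push the crate over towards the robot and hold it there, the rim resting on the finger
- crate_q_heel (a point): middle of crate_q's near (-x) bottom edge, which stands within 1 to 6 mm of the strip and is the edge it tips about
- crate_q_front (a point): middle of crate_q's far (+x) bottom edge, the edge that rises when tipped and later must lie over the yellow line
- crate_q_rim (a point): middle of the lower outer edge of crate_q's far (+x) rim, 64 mm above the underside and 10 mm out from the far wall; a fingertip below it, against the wall, can push the crate over towards the robot and hold it there, the rim resting on the finger
- stamp (a point): centre of the round red stamp (ring and dot, 68 mm across, on white) on the underside of the stamped crate, in the middle of it; out of sight until that crate is tipped, then it faces away from the robot, to the front and slightly to the left
- strip: fixed aluminium stop strip on the bench, 20 (x) by 460 (y), 5 high, on the robot's side of both crates; it keeps their near bottom edges from sliding towards the robot as they are tipped. Origin: centre of its underside; x points to the crates; sizes in mm
- line: the dispatch line: flat yellow stripe marked on the bench beyond the crates, 50 wide (x) by 540 long (y), no height, roughly parallel to the strip. Origin: its centre; x across it, away from the robot; sizes in mm
- white_bottle: white plastic bottle, 56 across, 130 tall, loose bystander; origin: centre of its underside; sizes in mm
- amber_jar: amber glass jar with black lid, 60 across, 85 tall, loose bystander; origin: centre of its underside; sizes in mm
- beaker: white porcelain beaker, 60 across, 75 tall, loose bystander; origin: centre of its underside; sizes in mm
Mind the look-alikes: they are no part of the job. Leave any green or orange look-alike of the crate_p alone. What is shaped like the crate_q but orange or turquoise is not meant.

How it is judged:
By the outcome, as a careful person would: the job done as asked, in the order asked, and still so for the second after the job is handed in, with the robot touching nothing.
It also fails if it takes over 72 s, if anything falls off the work surface, if the arm or the gripper's body presses on something with over 40 N, if the wrist force passes 120 N, or if a joint passes its speed limit or range.

## Working session

There is one attempt and no reset: what is moved stays moved. The work goes in short steps, Python scripts to look and compute and a tool call to move; the robot and the scene stay as the last step left them, time stands still between calls to the robot, and variables do not carry over. Pictures are saved under pics/ and viewed, about 8 in all and at most 12, crops included, and the job is handed in when it is done.

Besides the shell and the picture viewer there is one more tool, called after ">>>" by a JSON object that holds its "api" and its "payload", one argument or row to a line. play_rows: Moves the arm, as the interface text tells. Its arguments: {"type":"object","properties":{"rows":{"type":"array"},"newtons":{"type":"number"}},"required":["rows"]}

```bash
ls; mkdir -p pics
cat > h.py <<'E'
import numpy as np, cv2
from plant import get_obs, grab_frame, manip
def snap(cam,name,crop=None,s=1):
    f=grab_frame(cam); im=f["pixels"][:,:,::-1].copy()
    np.savez(f"pics/{cam}.npz",K=f["intrinsics"],T=f["cam_to_world"])
    if crop: x0,y0,x1,y1=crop; im=im[y0:y1,x0:x1]
    if s!=1: im=cv2.resize(im,None,fx=s,fy=s,interpolation=cv2.INTER_CUBIC)
    cv2.imwrite(f"pics/{name}.png",im)
def cal(cam):
    d=np.load(f"pics/{cam}.npz"); return d["K"],d["T"]
def toplane(cam,u,v,z=0):
    K,T=cal(cam); p=np.linalg.inv(K)@[u,v,1]; d=T[:3,:3]@[p[0],-p[1],-p[2]]; o=T[:3,3]
    return o+d*(z-o[2])/d[2]
def proj(cam,P):
    K,T=cal(cam); c=T[:3,:3].T@(np.array(P,float)-T[:3,3]); q=K@[c[0],-c[1],-c[2]]; return q[:2]/q[2]
E
python3 - <<'E'
from h import *
snap("top","top0");snap("scene","scene0")
a=cv2.imread("pics/top0.png");b=cv2.imread("pics/scene0.png")
for c in("top","scene"): print(cal(c)[0].round(1),cal(c)[1].round(3))
o=get_obs();print(o["t"],o["tcp_rot"],o["wrist_force"],o["finger_gap"])
E
```

```text
pics
[[477.7   0.  274.6]
 [  0.  477.7 210.6]
 [  0.    0.    1. ]] [[-8.000000e-03  9.860000e-01 -1.690000e-01  2.977300e+02]
 [-1.000000e+00 -9.000000e-03 -8.000000e-03  2.716500e+01]
 [-1.000000e-02  1.690000e-01  9.860000e-01  1.268325e+03]
 [ 0.000000e+00  0.000000e+00  0.000000e+00  1.000000e+00]]
[[386.4   0.  277.7]
 [  0.  386.4 210.7]
 [  0.    0.    1. ]] [[-6.63000e-01 -6.25000e-01  4.12000e-01  8.81015e+02]
 [ 7.48000e-01 -5.48000e-01  3.74000e-01  3.94294e+02]
 [-8.00000e-03  5.57000e-01  8.31000e-01  8.75640e+02]
 [ 0.00000e+00  0.00000e+00  0.00000e+00  1.00000e+00]]
0.1 [ 0.10280979  0.69960606 -0.10349032  0.69947928] [-0.64012627 -0.79843554 -0.05136679] 1.0035707263829858
```

View pics/top0.png

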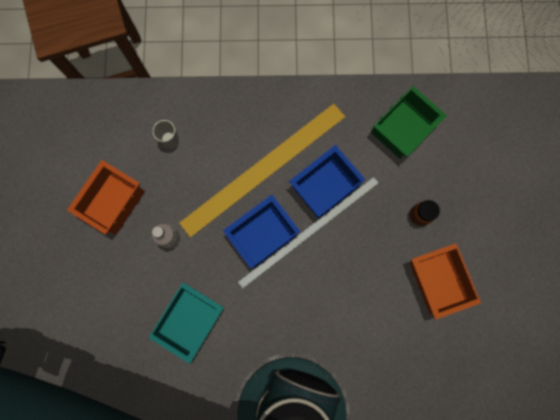

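View pics/scene0.png

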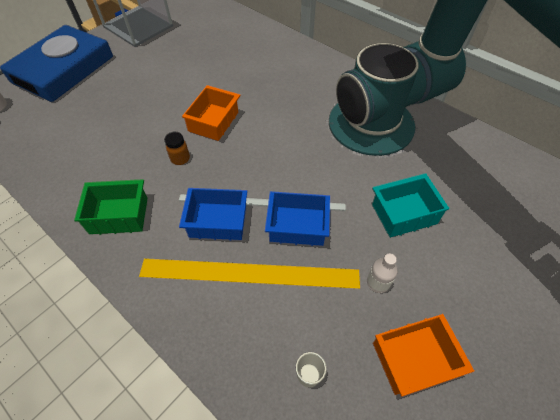

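The top view shows two blue crates at about (262,232), left, and (327,182), right. The strip runs (240,285)–(377,181) and the yellow line (187,228)–(338,112). The look-alikes are green (408,122), orange (105,198) and (445,280), and turquoise (187,322). Only the two blue open crates at the strip fit the description. I'll confirm and measure in an enlarged crop.

Run:
```python
from h import *
im=cv2.imread("pics/top0.png")[95:295,175:385]
cv2.imwrite("pics/c1.png",cv2.resize(im,None,fx=3,fy=3,interpolation=cv2.INTER_CUBIC)[:600])
full=cv2.imread("pics/top0.png");hsv=cv2.cvtColor(full,cv2.COLOR_BGR2HSV)
def rects(m,z,n):
    k,l,s,c=cv2.connectedComponentsWithStats(m.astype(np.uint8))
    for i in sorted(range(1,k),key=lambda i:-s[i,4])[:n]:
        ys,xs=np.where(l==i); P=np.array([toplane("top",x,y,z)[:2] for x,y in zip(xs,ys)],np.float32)
        r=cv2.minAreaRect(P);print(s[i,4],np.round(r[0],1),np.round(r[1],1),round(r[2],2),np.round(cv2.boxPoints(r),0).tolist())
H,S,V=[hsv[...,i] for i in range(3)]
print("yellow");rects((H>18)&(H<32)&(S>150)&(V>100),0,1)
print("blue");rects((H>105)&(H<130)&(S>120)&(V>40),70,2)
m=(S<60)&(V>140);m[:175]=0;m[290:]=0;m[:,:235]=0;m[:,380:]=0
print("strip");rects(m,5,1)
```

```text
yellow
3399 [632.8  68. ] [ 49.1 538.4] 38.15 [[447.0, 265.0], [780.0, -159.0], [818.0, -129.0], [486.0, 295.0]]
blue
2974 [451.   71.4] [123. 157.] 36.39 [[355.0, 98.0], [448.0, -28.0], [547.0, 45.0], [454.0, 171.0]]
2724 [579.7 -97.3] [123.4 158.3] 38.23 [[482.0, -73.0], [580.0, -198.0], [677.0, -121.0], [579.0, 3.0]]
strip
1049 [458.2 -53.1] [ 17.7 456.8] 37.23 [[313.0, 123.0], [589.0, -240.0], [603.0, -230.0], [327.0, 134.0]]
```

View pics/c1.png

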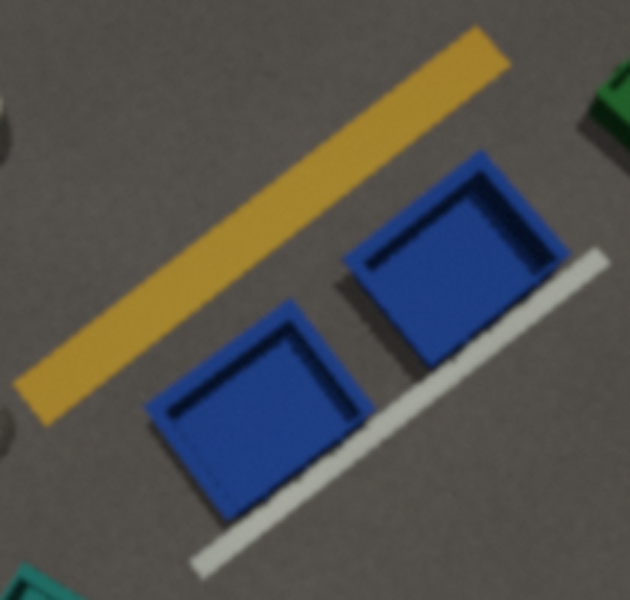

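```bash
cat >> h.py <<'E'
from scipy.spatial.transform import Rotation as Ro
S0=np.array([458.2,-53.1]);A=np.deg2rad(37.23)
XS=np.array([np.cos(A),np.sin(A),0]);YS=np.array([-np.sin(A),np.cos(A),0]);Z=np.array([0,0,1.])
def w(xs,ys,z): return np.r_[S0,0]+xs*XS+ys*YS+z*Z
def loc(P): d=np.array(P)-np.r_[S0,0]; return np.array([d@XS,d@YS,P[2]])
def ori(tau,sg):  # tool x: down, tilted tau deg to the robot; tool y = sg*YS
    t=np.deg2rad(tau);x=-np.sin(t)*XS-np.cos(t)*Z;y=sg*YS
    return Ro.from_matrix(np.c_[x,y,np.cross(x,y)])
def row(p,R,p0,R0,g=-1): return [round(float(v),3) for v in np.r_[(p-p0)/500,(R*R0.inv()).as_rotvec()/1.5]]+[g]
def now():
    o=get_obs();return np.array(o["eef_pos"]),Ro.from_quat(o["tcp_rot"])
def tip(th,tau,gap,heel=10,xw=110):  # TCP xs,z with crate at th
    # crate frame: finger dir angle phi; upper side through lip edge (xw+10,64), upper corner at xw+gap
    phi=np.deg2rad(270-tau-th);d=np.array([np.cos(phi),np.sin(phi)])
    n=np.array([d[1],-d[0]]) # perpendicular
    if n[1]<0:n=-n
    lip=np.array([xw+10,64.]);s=(gap-10)/d[0]
    c=lip+d*s-n*7.5
    T=np.deg2rad(th);return heel+c[0]*np.cos(T)-c[1]*np.sin(T), c[0]*np.sin(T)+c[1]*np.cos(T)
E
python3 - <<'E'
from h import *
p,R=now();print(R.as_matrix().round(2), loc(p))
for n,u,v,z in(("bottle",158,229,130),("beaker",164,130,75),("jar",428,208,85)): print(n,toplane("top",u,v,z).round(),loc(toplane("top",u,v,z)).round())
for n,c in(("L",(451,71.4,0)),("R",(579.7,-97.3,0)),("line",(632.8,68,0))): print(n,loc(c).round(1))
print([np.round(tip(t,45-35*t/70,4*t/70),1).tolist() for t in (0,10,30,50,70)])
for sg in(1,-1): print(sg,row(w(160,104,220),ori(45,sg),p,R))
E
```

```text
[[-0.    0.29  0.96]
 [-0.    0.96 -0.29]
 [-1.   -0.   -0.  ]] [213.30016733 716.09513055 217.99246067]
bottle [451. 318. 130.] [219. 300. 130.]
beaker [719. 325.  75.] [437. 143.  75.]
jar [ 504. -348.   85.] [-142. -262.   85.]
L [ 69.6 103.5   0. ]
R [  70.  -108.7    0. ]
line [212.3  -9.2   0. ]
[[125.3, 48.7], [114.9, 69.6], [83.6, 103.4], [42.6, 123.4], [-2.8, 127.4]]
1 [0.656, -1.039, 0.004, -0.096, 0.534, 0.595, -1]
-1 [0.656, -1.039, 0.004, -0.629, -0.114, -1.376, -1]
```

>>> {"api": "play_rows", "payload": {
  "rows": [
    [0.62,-0.98,0.004,-0.096,0.534,0.595,-1],
    [0.62,-0.98,0.004,-0.096,0.534,0.595,-1],
    [0.62,-0.98,0.004,-0.096,0.534,0.595,-1],
    [0.62,-0.98,0.004,-0.096,0.534,0.595,-1],
    [0.62,-0.98,0.004,-0.096,0.534,0.595,-1],
    [0.62,-0.98,0.004,-0.096,0.534,0.595,-1],
    [0.62,-0.98,0.004,-0.096,0.534,0.595,-1],
    [0.62,-0.98,0.004,-0.096,0.534,0.595,-1],
    [0.62,-0.98,0.004,-0.096,0.534,0.595,-1],
    [0.62,-0.98,0.004,-0.096,0.534,0.595,-1]
  ],
  "newtons": 20
}}

```text
t: 0.93
eef_pos: [418.5, 292.3, 219.4]
tcp_rot: [-0.296, 0.876, 0.124, 0.359]
wrist_force: [0.0, -0.3, 0.0]
finger_gap: 0.334
```

```bash
cat > st.py <<'E'
from h import *
import sys
o=get_obs();p,R=now();m=R.as_matrix()
print("t",o["t"],"loc",loc(p).round(1),"tau",np.degrees(np.arctan2(-m[:,0]@XS,-m[2,0])).round(1),"yerr",(m[:,1]@YS).round(4),"F",np.round(o["wrist_force"],1),"j",np.round(o["joints"],2))
a=[float(v) for v in sys.argv[1:]]
if a: print(row(w(*a[:3]),ori(a[3],1),p,R))
E
python3 st.py 165 104 220 45
```

```text
t 0.9333 loc [177.4 299.  219.4] tau 45.4 yerr 1.0 F [ 0.  -0.3  0. ] j [ 0.59  0.26  1.42 -0.06  2.25 -1.66]
[0.216, -0.326, 0.001, 0.0, -0.005, -0.003, -1]
```

>>> {"api": "play_rows", "payload": {
  "rows": [
    [0.216,-0.326,0.0,0,-0.005,-0.003,-1],
    [0.216,-0.326,0.0,0,-0.005,-0.003,-1],
    [0.216,-0.326,0.0,0,-0.005,-0.003,-1],
    [0.216,-0.326,0.0,0,-0.005,-0.003,-1],
    [0.216,-0.326,0.0,0,-0.005,-0.003,-1],
    [0.216,-0.326,-0.08,0,-0.005,-0.003,-1],
    [0.216,-0.326,-0.15,0,-0.005,-0.003,-1],
    [0.216,-0.326,-0.2,0,-0.005,-0.003,-1],
    [0.216,-0.326,-0.24,0,-0.005,-0.003,-1],
    [0.216,-0.326,-0.24,0,-0.005,-0.003,-1]
  ]
}}

```text
t: 1.77
eef_pos: [524.1, 130.6, 95.9]
tcp_rot: [-0.293, 0.876, 0.121, 0.363]
wrist_force: [-0.4, -0.2, -0.7]
finger_gap: 0.008
```

```bash
python3 st.py 140 104 46 45; python3 -c "
from h import *
snap('scene','s1',(160,130,420,320),3)"
```

```text
t 1.7667 loc [163.6 106.4  95.9] tau 45.0 yerr 1.0 F [-0.4 -0.2 -0.7] j [ 0.32  0.38  1.48 -0.25  2.03 -1.92]
[-0.035, -0.032, -0.1, 0.001, 0.001, 0.003, -1]
```

View pics/s1.png

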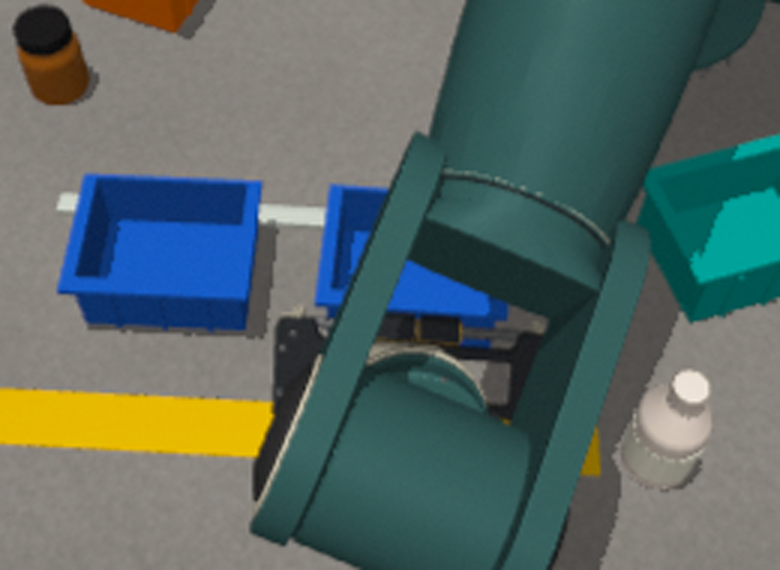

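>>> {"api": "play_rows", "payload": {
  "rows": [
    [-0.02,-0.025,-0.06,0,0,0,-1],
    [-0.035,-0.032,-0.1,0,0,0,-1],
    [-0.035,-0.032,-0.1,0,0,0,-1],
    [-0.035,-0.032,-0.1,0,0,0,-1]
  ]
}}

```text
t: 2.15
eef_pos: [508.3, 115.3, 51.4]
tcp_rot: [-0.293, 0.875, 0.12, 0.366]
wrist_force: [0.1, -0.2, 1.4]
finger_gap: 0.005
```

```bash
cat > arc.py <<'E'
from h import *
import sys
# arc.py ys th0 th1 n : rows from present pose along the tipping arc
ys,a,b,n=[float(v) for v in sys.argv[1:5]];p,R=now()
tau=lambda t:45-60*t/70
for t in np.linspace(a,b,int(n)+1)[1:]:
    x,z=tip(t,tau(t),4*min(1,t/40)); print(row(w(x,ys,z),ori(tau(t),1),p,R),end=",")
print()
E
python3 st.py 126 104 47 45; python3 arc.py 104 0 16 6
```

```text
t 2.15 loc [141.8 103.7  51.4] tau 44.7 yerr 1.0 F [ 0.1 -0.2  1.4] j [ 0.31  0.38  1.56 -0.25  1.94 -1.91]
[-0.025, -0.019, -0.009, -0.0, 0.005, 0.003, -1]
[-0.03, -0.022, 0.006, 0.016, -0.016, 0.003, -1],[-0.034, -0.025, 0.017, 0.032, -0.038, 0.003, -1],[-0.038, -0.028, 0.028, 0.048, -0.059, 0.003, -1],[-0.043, -0.032, 0.039, 0.064, -0.08, 0.003, -1],[-0.048, -0.036, 0.049, 0.08, -0.101, 0.003, -1],[-0.054, -0.04, 0.059, 0.096, -0.122, 0.003, -1],
```

>>> {"api": "play_rows", "payload": {
  "rows": [
    [0,0,0,0,0,0,-1],
    [0,0,0,0,0,0,-1],
    [0,0,0,0,0,0,-1],
    [0,0,0,0,0,0,-1]
  ]
}}

```text
t: 2.48
eef_pos: [508.7, 115.4, 51.0]
tcp_rot: [-0.293, 0.875, 0.121, 0.367]
wrist_force: [-0.5, -0.4, 0.2]
finger_gap: 0.006
```

```bash
python3 st.py 126 104 47 45; python3 arc.py 104 0 16 6
```

```text
t 2.4833 loc [142.2 103.7  51. ] tau 44.6 yerr 1.0 F [-0.5 -0.4  0.2] j [ 0.31  0.38  1.56 -0.25  1.94 -1.9 ]
[-0.026, -0.019, -0.008, -0.001, 0.006, 0.003, -1]
[-0.031, -0.022, 0.007, 0.015, -0.015, 0.003, -1],[-0.035, -0.025, 0.018, 0.031, -0.037, 0.003, -1],[-0.039, -0.029, 0.029, 0.048, -0.058, 0.003, -1],[-0.044, -0.032, 0.039, 0.064, -0.079, 0.003, -1],[-0.049, -0.036, 0.05, 0.08, -0.1, 0.003, -1],[-0.054, -0.041, 0.06, 0.096, -0.122, 0.003, -1],
```

>>> {"api": "play_rows", "payload": {
  "rows": [
    [-0.013,-0.01,-0.008,0,0.005,0.003,-1],
    [-0.023,-0.017,-0.008,0,0.005,0.003,-1],
    [-0.028,-0.02,-0.004,0,0.005,0.003,-1],
    [-0.031,-0.022,0.007,0.015,-0.015,0.003,-1],
    [-0.033,-0.024,0.012,0.022,-0.026,0.003,-1],
    [-0.035,-0.025,0.018,0.031,-0.037,0.003,-1],
    [-0.037,-0.027,0.023,0.04,-0.047,0.003,-1],
    [-0.039,-0.029,0.029,0.048,-0.058,0.003,-1],
    [-0.039,-0.029,0.029,0.048,-0.058,0.003,-1],
    [-0.039,-0.029,0.029,0.048,-0.058,0.003,-1]
  ]
}}

```text
t: 3.32
eef_pos: [488.5, 100.4, 64.8]
tcp_rot: [-0.287, 0.852, 0.14, 0.414]
wrist_force: [3.6, 3.6, 0.7]
finger_gap: 0.007
```

```bash
python3 st.py;python3 -c "
from h import *
print(tip(8,45-60*8/70,.8))
snap('scene','s2',(210,150,390,285),4)"; python3 arc.py 104 8 32 10
```

```text
t 3.3167 loc [117.  103.9  64.8] tau 38.2 yerr 1.0 F [3.6 3.6 0.7] j [ 0.28  0.25  1.66 -0.23  1.86 -1.93]
(np.float64(117.9434789436381), np.float64(65.41127190349587))
[-0.003, -0.002, 0.011, 0.014, -0.02, 0.0, -1],[-0.008, -0.006, 0.021, 0.029, -0.039, 0.0, -1],[-0.012, -0.009, 0.03, 0.043, -0.058, 0.0, -1],[-0.018, -0.013, 0.039, 0.058, -0.077, 0.0, -1],[-0.023, -0.018, 0.047, 0.072, -0.096, 0.0, -1],[-0.029, -0.022, 0.055, 0.087, -0.115, 0.0, -1],[-0.035, -0.027, 0.063, 0.101, -0.134, 0.0, -1],[-0.042, -0.032, 0.071, 0.116, -0.153, 0.0, -1],[-0.048, -0.037, 0.078, 0.13, -0.172, 0.0, -1],[-0.055, -0.042, 0.085, 0.145, -0.191, 0.0, -1],
```

View pics/s2.png

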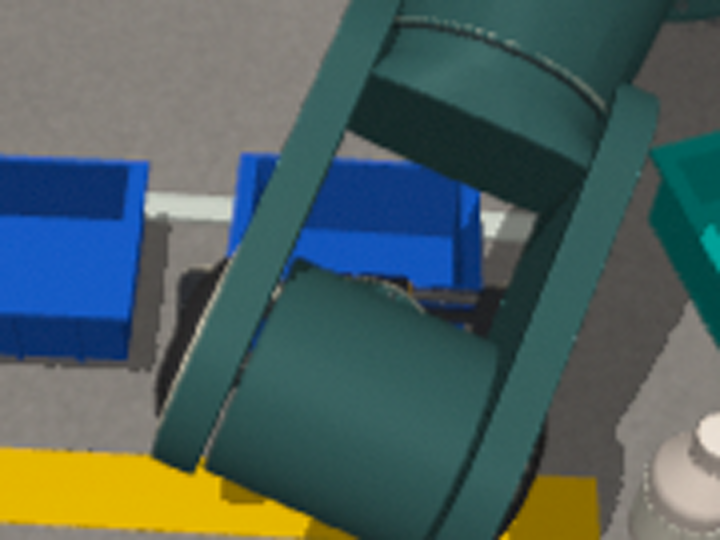

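The finger is against the left crate with 5 N of horizontal force, and the crate is at (360,225) in the crop, beginning to tip. Continuing up the arc.

>>> {"api": "play_rows", "payload": {
  "rows": [
    [-0.003,-0.002,0.011,0.014,-0.02,0.0,-1],
    [-0.008,-0.006,0.021,0.029,-0.039,0.0,-1],
    [-0.012,-0.009,0.03,0.043,-0.058,0.0,-1],
    [-0.018,-0.013,0.039,0.058,-0.077,0.0,-1],
    [-0.023,-0.018,0.047,0.072,-0.096,0.0,-1],
    [-0.029,-0.022,0.055,0.087,-0.115,0.0,-1],
    [-0.035,-0.027,0.063,0.101,-0.134,0.0,-1],
    [-0.042,-0.032,0.071,0.116,-0.153,0.0,-1],
    [-0.048,-0.037,0.078,0.13,-0.172,0.0,-1],
    [-0.055,-0.042,0.085,0.145,-0.191,0.0,-1]
  ]
}}

```text
t: 4.2
eef_pos: [460.7, 79.4, 106.6]
tcp_rot: [-0.257, 0.765, 0.189, 0.56]
wrist_force: [0.4, -0.2, -1.3]
finger_gap: 0.007
```

>>> {"api": "play_rows", "payload": {
  "rows": [
    [0,0,0,0,0,0,-1],
    [0,0,0,0,0,0,-1]
  ]
}}

```text
t: 4.37
eef_pos: [460.9, 79.4, 107.0]
tcp_rot: [-0.257, 0.765, 0.189, 0.559]
wrist_force: [0.8, 0.7, 1.1]
finger_gap: 0.004
```

```bash
python3 st.py;python3 -c "
from h import *
print(tip(32,45-60*32/70,3.2))"; python3 arc.py 104 32 54 10
```

```text
t 4.3667 loc [ 82.3 103.8 107. ] tau 17.6 yerr 1.0 F [0.8 0.7 1.1] j [ 0.2  -0.09  1.86 -0.13  1.65 -2.01]
(np.float64(82.30414850001543), np.float64(107.08489981498354))
[-0.007, -0.005, 0.006, 0.013, -0.018, 0.0, -1],[-0.014, -0.01, 0.012, 0.027, -0.036, 0.0, -1],[-0.021, -0.015, 0.017, 0.04, -0.053, 0.0, -1],[-0.028, -0.021, 0.022, 0.053, -0.071, 0.0, -1],[-0.035, -0.026, 0.026, 0.067, -0.088, 0.0, -1],[-0.042, -0.032, 0.03, 0.08, -0.106, 0.0, -1],[-0.05, -0.038, 0.033, 0.093, -0.123, 0.0, -1],[-0.058, -0.043, 0.036, 0.106, -0.141, 0.0, -1],[-0.065, -0.049, 0.038, 0.12, -0.158, 0.0, -1],[-0.073, -0.055, 0.041, 0.133, -0.176, 0.0, -1],
```

```bash
python3 -c "
from h import *
snap('scene','s3',(210,120,390,270),4)"
```

```text
(no output)
```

View pics/s3.png

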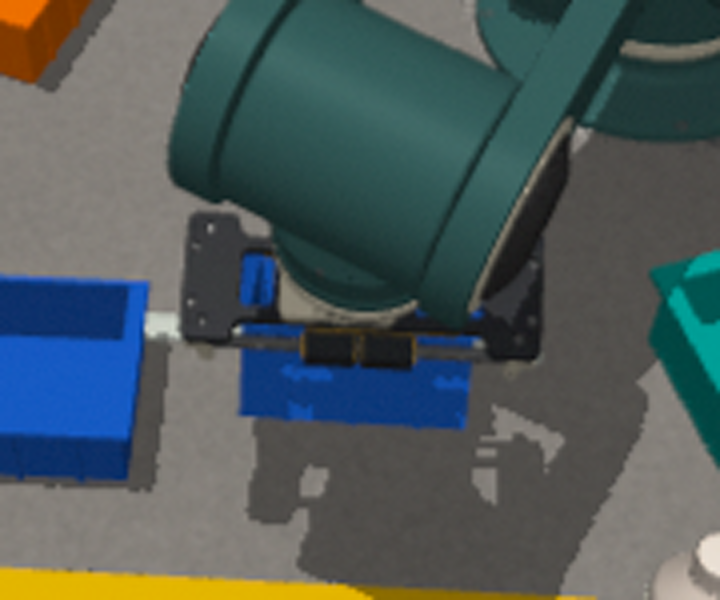

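The left crate is tipped about 30°: its far wall is visible at (355,385) and its front edge at (350,420), with the finger under the rim. Continuing.

>>> {"api": "play_rows", "payload": {
  "rows": [
    [-0.007,-0.005,0.006,0.013,-0.018,0.0,-1],
    [-0.014,-0.01,0.012,0.027,-0.036,0.0,-1],
    [-0.021,-0.015,0.017,0.04,-0.053,0.0,-1],
    [-0.028,-0.021,0.022,0.053,-0.071,0.0,-1],
    [-0.035,-0.026,0.026,0.067,-0.088,0.0,-1],
    [-0.042,-0.032,0.03,0.08,-0.106,0.0,-1],
    [-0.05,-0.038,0.033,0.093,-0.123,0.0,-1],
    [-0.058,-0.043,0.036,0.106,-0.141,0.0,-1],
    [-0.065,-0.049,0.038,0.12,-0.158,0.0,-1],
    [-0.073,-0.055,0.041,0.133,-0.176,0.0,-1]
  ]
}}

```text
t: 5.25
eef_pos: [424.5, 52.2, 127.0]
tcp_rot: [-0.223, 0.662, 0.229, 0.678]
wrist_force: [0.6, -0.0, -0.5]
finger_gap: 0.006
```

>>> {"api": "play_rows", "payload": {
  "rows": [
    [0,0,0,0,0,0,-1],
    [0,0,0,0,0,0,-1]
  ]
}}

```text
t: 5.42
eef_pos: [424.6, 52.0, 127.4]
tcp_rot: [-0.223, 0.663, 0.228, 0.678]
wrist_force: [0.2, 0.7, -0.2]
finger_gap: 0.005
```

```bash
python3 st.py;python3 -c "
from h import *
print(tip(54,45-60*54/70,4))"; python3 arc.py 104 54 71 9
```

```text
t 5.4167 loc [ 36.8 104.1 127.4] tau -1.3 yerr 1.0 F [ 0.2  0.7 -0.2] j [ 0.05 -0.43  2.07  0.01  1.48 -2.17]
(np.float64(36.424465347188075), np.float64(127.32923413753868))
[-0.007, -0.006, 0.002, 0.011, -0.015, 0.0, -1],[-0.014, -0.011, 0.003, 0.023, -0.03, 0.0, -1],[-0.021, -0.016, 0.004, 0.034, -0.045, 0.0, -1],[-0.028, -0.021, 0.005, 0.046, -0.06, 0.0, -1],[-0.035, -0.027, 0.005, 0.057, -0.075, 0.0, -1],[-0.042, -0.032, 0.005, 0.068, -0.09, 0.0, -1],[-0.048, -0.037, 0.005, 0.08, -0.105, 0.0, -1],[-0.055, -0.042, 0.005, 0.091, -0.12, 0.0, -1],[-0.062, -0.047, 0.004, 0.103, -0.135, 0.0, -1],
```

>>> {"api": "play_rows", "payload": {
  "rows": [
    [-0.007,-0.006,0.002,0.011,-0.015,0.0,-1],
    [-0.014,-0.011,0.003,0.023,-0.03,0.0,-1],
    [-0.021,-0.016,0.004,0.034,-0.045,0.0,-1],
    [-0.028,-0.021,0.005,0.046,-0.06,0.0,-1],
    [-0.035,-0.027,0.005,0.057,-0.075,0.0,-1],
    [-0.042,-0.032,0.005,0.068,-0.09,0.0,-1],
    [-0.048,-0.037,0.005,0.08,-0.105,0.0,-1],
    [-0.055,-0.042,0.005,0.091,-0.12,0.0,-1],
    [-0.062,-0.047,0.004,0.103,-0.135,0.0,-1],
    [-0.062,-0.047,0.004,0.103,-0.135,0.0,-1]
  ]
}}

```text
t: 6.25
eef_pos: [393.2, 28.4, 129.1]
tcp_rot: [-0.192, 0.571, 0.255, 0.756]
wrist_force: [-1.3, -0.2, -0.1]
finger_gap: 0.005
```

>>> {"api": "play_rows", "payload": {
  "rows": [
    [0,0,0,0,0,0,-1],
    [0,0,0,0,0,0,-1]
  ]
}}

```text
t: 6.42
eef_pos: [393.9, 28.8, 129.5]
tcp_rot: [-0.192, 0.571, 0.255, 0.756]
wrist_force: [0.4, 0.2, -0.3]
finger_gap: 0.007
```

```bash
python3 st.py;python3 -c "
from h import *
print(tip(71,45-60*71/70,4))
snap('scene','s4',(210,120,390,270),4)
for ys in(34,104,174):
  for th in (65,70,75):
    t=np.radians(th);q=proj('scene',w(10+110*np.cos(t),ys,110*np.sin(t)));print(ys,th,((q-[210,120])*4).round())
  print('heel',((proj('scene',w(10,ys,0))-[210,120])*4).round())
"
```

```text
t 6.4167 loc [ -1.7 104.1 129.5] tau -15.9 yerr 1.0 F [ 0.4  0.2 -0.3] j [-0.14 -0.69  2.25  0.2   1.39 -2.38]
(np.float64(-2.232512467664776), np.float64(129.31423186534556))
34 65 [241. 317.]
34 70 [242. 302.]
34 75 [243. 287.]
heel [250. 346.]
104 65 [354. 323.]
104 70 [355. 308.]
104 75 [356. 293.]
heel [352. 352.]
174 65 [468. 330.]
174 70 [469. 314.]
174 75 [470. 300.]
heel [454. 358.]
```

View pics/s4.png

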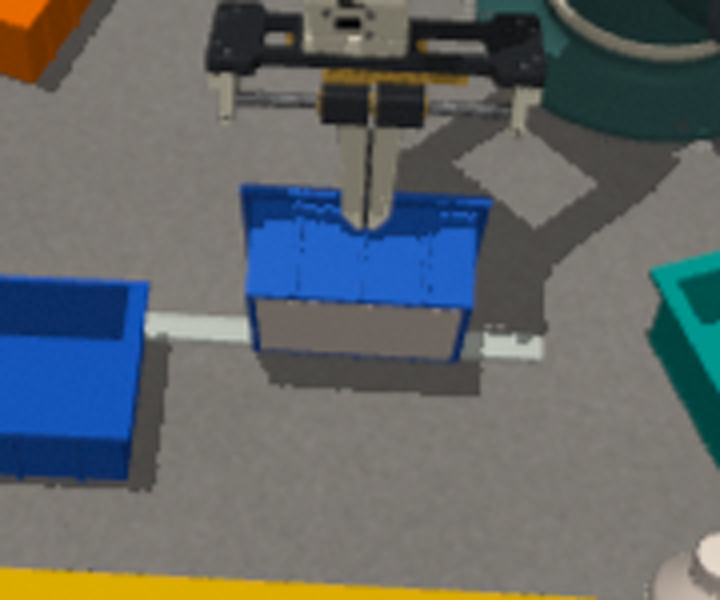

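At 71° commanded, the front edge runs (247,297)–(470,307), which puts the crate at about 72°. The underside is seen at (358,328) and is plain white with no stamp. Hold for a second, then reverse.

>>> {"api": "play_rows", "payload": {
  "rows": [
    [0,0,0,0,0,0,-1],
    [0,0,0,0,0,0,-1],
    [0,0,0,0,0,0,-1],
    [0,0,0,0,0,0,-1],
    [0,0,0,0,0,0,-1],
    [0,0,0,0,0,0,-1],
    [0,0,0,0,0,0,-1],
    [0,0,0,0,0,0,-1],
    [0,0,0,0,0,0,-1],
    [0,0,0,0,0,0,-1]
  ]
}}

```text
t: 7.3
eef_pos: [393.6, 28.6, 129.6]
tcp_rot: [-0.192, 0.57, 0.255, 0.757]
wrist_force: [0.4, -0.6, -0.3]
finger_gap: 0.003
```

>>> {"api": "play_rows", "payload": {
  "rows": [
    [0,0,0,0,0,0,-1],
    [0,0,0,0,0,0,-1],
    [0,0,0,0,0,0,-1],
    [0,0,0,0,0,0,-1],
    [0,0,0,0,0,0,-1]
  ]
}}

```text
t: 7.72
eef_pos: [393.6, 28.7, 129.6]
tcp_rot: [-0.192, 0.57, 0.255, 0.757]
wrist_force: [-0.5, 1.0, -0.1]
finger_gap: 0.008
```

```bash
python3 st.py; python3 arc.py 104 71 51 10
```

```text
t 7.7167 loc [ -2.  104.2 129.6] tau -16.0 yerr 1.0 F [-0.5  1.  -0.1] j [-0.14 -0.7   2.25  0.2   1.39 -2.38]
[0.007, 0.005, 0.0, -0.013, 0.017, -0.0, -1],[0.014, 0.01, 0.001, -0.025, 0.033, -0.0, -1],[0.022, 0.016, 0.001, -0.037, 0.049, -0.0, -1],[0.029, 0.021, 0.0, -0.049, 0.065, -0.0, -1],[0.036, 0.027, -0.0, -0.061, 0.08, -0.0, -1],[0.043, 0.033, -0.001, -0.073, 0.096, -0.0, -1],[0.051, 0.038, -0.002, -0.085, 0.112, -0.0, -1],[0.058, 0.043, -0.004, -0.098, 0.128, -0.0, -1],[0.065, 0.049, -0.005, -0.11, 0.144, -0.0, -1],[0.072, 0.054, -0.008, -0.122, 0.16, -0.0, -1],
```

>>> {"api": "play_rows", "payload": {
  "rows": [
    [0.007,0.005,0.0,-0.013,0.017,0,-1],
    [0.014,0.01,0.001,-0.025,0.033,0,-1],
    [0.022,0.016,0.001,-0.037,0.049,0,-1],
    [0.029,0.021,0.0,-0.049,0.065,0,-1],
    [0.036,0.027,0,-0.061,0.08,0,-1],
    [0.043,0.033,-0.001,-0.073,0.096,0,-1],
    [0.051,0.038,-0.002,-0.085,0.112,0,-1],
    [0.058,0.043,-0.004,-0.098,0.128,0,-1],
    [0.065,0.049,-0.005,-0.11,0.144,0,-1],
    [0.072,0.054,-0.008,-0.122,0.16,0,-1]
  ]
}}

```text
t: 8.55
eef_pos: [430.0, 55.9, 125.7]
tcp_rot: [-0.229, 0.678, 0.223, 0.662]
wrist_force: [-0.1, 1.3, 0.7]
finger_gap: 0.004
```

>>> {"api": "play_rows", "payload": {
  "rows": [
    [0,0,0,0,0,0,-1],
    [0,0,0,0,0,0,-1]
  ]
}}

```text
t: 8.72
eef_pos: [429.7, 55.9, 125.4]
tcp_rot: [-0.229, 0.678, 0.224, 0.662]
wrist_force: [-0.2, -0.3, 0.4]
finger_gap: 0.004
```

```bash
python3 st.py; python3 arc.py 104 51 31 10
```

```text
t 8.7167 loc [ 43.3 104.  125.4] tau 1.3 yerr 1.0 F [-0.2 -0.3  0.4] j [ 0.08 -0.38  2.04 -0.01  1.5  -2.14]
[0.007, 0.005, -0.002, -0.012, 0.016, -0.001, -1],[0.014, 0.01, -0.004, -0.024, 0.031, -0.001, -1],[0.021, 0.016, -0.007, -0.036, 0.047, -0.001, -1],[0.027, 0.021, -0.011, -0.048, 0.063, -0.001, -1],[0.034, 0.026, -0.014, -0.06, 0.079, -0.001, -1],[0.041, 0.031, -0.019, -0.072, 0.095, -0.001, -1],[0.047, 0.036, -0.023, -0.084, 0.111, -0.001, -1],[0.053, 0.04, -0.028, -0.097, 0.127, -0.001, -1],[0.059, 0.045, -0.034, -0.109, 0.143, -0.001, -1],[0.065, 0.049, -0.039, -0.121, 0.158, -0.001, -1],
```

>>> {"api": "play_rows", "payload": {
  "rows": [
    [0.007,0.005,-0.002,-0.012,0.016,0,-1],
    [0.014,0.01,-0.004,-0.024,0.031,0,-1],
    [0.021,0.016,-0.007,-0.036,0.047,0,-1],
    [0.027,0.021,-0.011,-0.048,0.063,0,-1],
    [0.034,0.026,-0.014,-0.06,0.079,0,-1],
    [0.041,0.031,-0.019,-0.072,0.095,0,-1],
    [0.047,0.036,-0.023,-0.084,0.111,0,-1],
    [0.053,0.04,-0.028,-0.097,0.127,0,-1],
    [0.059,0.045,-0.034,-0.109,0.143,0,-1],
    [0.065,0.049,-0.039,-0.121,0.158,0,-1]
  ]
}}

```text
t: 9.55
eef_pos: [462.1, 80.0, 106.2]
tcp_rot: [-0.259, 0.769, 0.186, 0.554]
wrist_force: [1.1, 1.3, 0.6]
finger_gap: 0.005
```

>>> {"api": "play_rows", "payload": {
  "rows": [
    [0,0,0,0,0,0,-1],
    [0,0,0,0,0,0,-1]
  ]
}}

```text
t: 9.72
eef_pos: [462.0, 80.0, 105.9]
tcp_rot: [-0.259, 0.768, 0.187, 0.555]
wrist_force: [0.6, 0.4, -1.0]
finger_gap: 0.005
```

```bash
python3 st.py; python3 arc.py 104 31 11 10
```

```text
t 9.7167 loc [ 83.5 103.7 105.9] tau 18.4 yerr 1.0 F [ 0.6  0.4 -1. ] j [ 0.21 -0.08  1.85 -0.14  1.66 -2.01]
[0.006, 0.006, -0.006, -0.012, 0.017, -0.0, -1],[0.012, 0.01, -0.012, -0.024, 0.033, -0.0, -1],[0.017, 0.014, -0.019, -0.036, 0.048, -0.0, -1],[0.022, 0.018, -0.025, -0.048, 0.064, -0.0, -1],[0.027, 0.022, -0.032, -0.06, 0.08, -0.0, -1],[0.032, 0.025, -0.039, -0.072, 0.096, -0.0, -1],[0.037, 0.029, -0.046, -0.085, 0.112, -0.0, -1],[0.041, 0.032, -0.054, -0.097, 0.128, -0.0, -1],[0.045, 0.035, -0.061, -0.109, 0.144, -0.0, -1],[0.049, 0.038, -0.069, -0.121, 0.16, -0.0, -1],
```

>>> {"api": "play_rows", "payload": {
  "rows": [
    [0.006,0.006,-0.006,-0.012,0.017,0,-1],
    [0.012,0.01,-0.012,-0.024,0.033,0,-1],
    [0.017,0.014,-0.019,-0.036,0.048,0,-1],
    [0.022,0.018,-0.025,-0.048,0.064,0,-1],
    [0.027,0.022,-0.032,-0.06,0.08,0,-1],
    [0.032,0.025,-0.039,-0.072,0.096,0,-1],
    [0.037,0.029,-0.046,-0.085,0.112,0,-1],
    [0.041,0.032,-0.054,-0.097,0.128,0,-1],
    [0.045,0.035,-0.061,-0.109,0.144,0,-1],
    [0.049,0.038,-0.069,-0.121,0.16,0,-1]
  ]
}}

```text
t: 10.55
eef_pos: [486.7, 98.9, 72.1]
tcp_rot: [-0.284, 0.843, 0.146, 0.433]
wrist_force: [1.5, 1.4, 0.3]
finger_gap: 0.005
```

>>> {"api": "play_rows", "payload": {
  "rows": [
    [0,0,0,0,0,0,-1],
    [0,0,0,0,0,0,-1]
  ]
}}

```text
t: 10.72
eef_pos: [486.5, 98.9, 71.6]
tcp_rot: [-0.284, 0.843, 0.146, 0.433]
wrist_force: [0.0, -0.4, -1.5]
finger_gap: 0.004
```

```bash
python3 st.py; python3 arc.py 104 11 -1 10
```

```text
t 10.7167 loc [114.5 103.9  71.6] tau 35.6 yerr 1.0 F [ 0.  -0.4 -1.5] j [ 0.28  0.21  1.68 -0.22  1.84 -1.94]
[0.002, 0.002, -0.005, -0.007, 0.009, -0.0, -1],[0.004, 0.003, -0.01, -0.014, 0.019, -0.0, -1],[0.006, 0.005, -0.015, -0.022, 0.028, -0.0, -1],[0.008, 0.007, -0.02, -0.029, 0.038, -0.0, -1],[0.01, 0.008, -0.025, -0.036, 0.047, -0.0, -1],[0.012, 0.009, -0.03, -0.043, 0.057, -0.0, -1],[0.014, 0.011, -0.035, -0.051, 0.066, -0.0, -1],[0.015, 0.012, -0.04, -0.058, 0.076, -0.0, -1],[0.017, 0.013, -0.045, -0.065, 0.086, -0.0, -1],[0.018, 0.014, -0.05, -0.072, 0.095, -0.0, -1],
```

>>> {"api": "play_rows", "payload": {
  "rows": [
    [0.002,0.002,-0.005,-0.007,0.009,0,-1],
    [0.004,0.003,-0.01,-0.014,0.019,0,-1],
    [0.006,0.005,-0.015,-0.022,0.028,0,-1],
    [0.008,0.007,-0.02,-0.029,0.038,0,-1],
    [0.01,0.008,-0.025,-0.036,0.047,0,-1],
    [0.012,0.009,-0.03,-0.043,0.057,0,-1],
    [0.014,0.011,-0.035,-0.051,0.066,0,-1],
    [0.016,0.012,-0.04,-0.058,0.076,0,-1],
    [0.019,0.014,-0.046,-0.065,0.086,0,-1],
    [0.022,0.017,-0.053,-0.07,0.093,0,-1]
  ]
}}

```text
t: 11.55
eef_pos: [497.5, 107.6, 44.5]
tcp_rot: [-0.296, 0.878, 0.121, 0.356]
wrist_force: [-0.9, 0.4, 0.5]
finger_gap: 0.007
```

>>> {"api": "play_rows", "payload": {
  "rows": [
    [0.002,0.001,-0.004,0,0,0,-1],
    [0.004,0.003,-0.008,0,0,0,-1],
    [0.01,0.007,-0.012,0,0,0,-1],
    [0.03,0.022,-0.012,0,0,0,-1],
    [0.055,0.042,-0.012,0,0,0,-1],
    [0.055,0.042,-0.012,0,0,0,-1],
    [0.055,0.042,-0.012,0,0,0,-1]
  ]
}}

```text
t: 12.13
eef_pos: [525.3, 128.8, 39.0]
tcp_rot: [-0.296, 0.877, 0.121, 0.358]
wrist_force: [0.7, -0.9, -0.4]
finger_gap: 0.008
```

```bash
python3 st.py 165 -109 110 45; python3 -c "
from h import *
snap('scene','s5');im=cv2.imread('pics/s5.png')
cv2.imwrite('pics/s5.png',cv2.resize(im[130:310,160:420],None,fx=3,fy=3,interpolation=cv2.INTER_CUBIC))"
```

```text
t 12.1333 loc [163.5 104.2  39. ] tau 45.7 yerr 1.0 F [ 0.7 -0.9 -0.4] j [ 0.32  0.44  1.5  -0.25  1.95 -1.9 ]
[0.26, -0.338, 0.142, 0.004, -0.006, -0.001, -1]
```

View pics/s5.png

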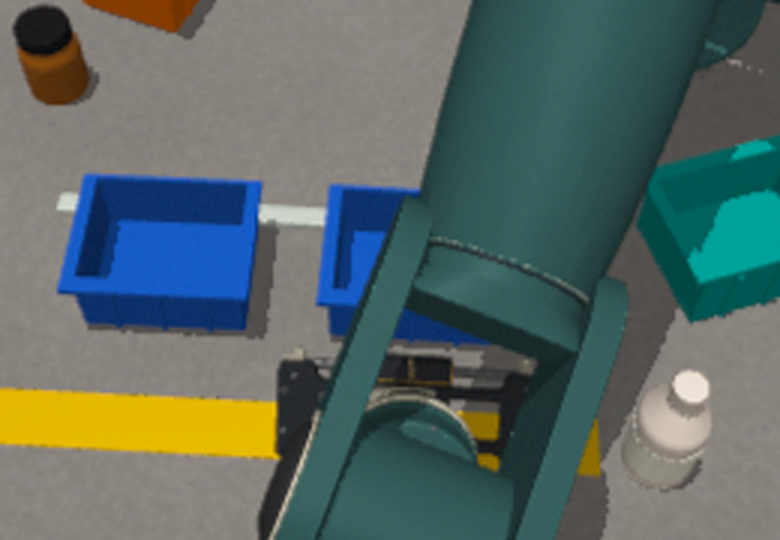

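The left crate is back flat at the strip, at (370,265), and the tool is clear. On to the right crate.

>>> {"api": "play_rows", "payload": {
  "rows": [
    [0,0,0.07,0.004,-0.006,0,-1],
    [0.03,-0.04,0.142,0.004,-0.006,0,-1],
    [0.08,-0.1,0.142,0.004,-0.006,0,-1],
    [0.26,-0.338,0.142,0.004,-0.006,0,-1],
    [0.26,-0.338,0.142,0.004,-0.006,0,-1],
    [0.26,-0.338,0.142,0.004,-0.006,0,-1],
    [0.26,-0.338,0.142,0.004,-0.006,0,-1],
    [0.26,-0.338,0.142,0.004,-0.006,0,-1],
    [0.26,-0.338,0.07,0.004,-0.006,0,-1],
    [0.26,-0.338,0.03,0.004,-0.006,0,-1]
  ]
}}

```text
t: 13.02
eef_pos: [654.3, -40.8, 52.3]
tcp_rot: [-0.295, 0.876, 0.122, 0.362]
wrist_force: [-1.2, -0.1, -1.2]
finger_gap: 0.005
```

>>> {"api": "play_rows", "payload": {
  "rows": [
    [0,0,0,0,0,0,-1],
    [0,0,0,0,0,0,-1],
    [0,0,0,0,0,0,-1]
  ]
}}

```text
t: 13.27
eef_pos: [655.2, -40.0, 55.4]
tcp_rot: [-0.296, 0.875, 0.122, 0.362]
wrist_force: [0.2, -1.0, -0.1]
finger_gap: 0.008
```

```bash
python3 st.py 126 -109 47 45; python3 arc.py -109 0 16 6
```

```text
t 13.2667 loc [ 164.8 -108.8   55.4] tau 45.0 yerr 1.0 F [ 0.2 -1.  -0.1] j [ 0.08  0.59  1.26 -0.43  1.96 -2.17]
[-0.061, -0.047, -0.017, 0.0, -0.0, -0.001, -1]
[-0.066, -0.051, -0.002, 0.017, -0.021, -0.001, -1],[-0.07, -0.054, 0.009, 0.033, -0.042, -0.001, -1],[-0.074, -0.057, 0.02, 0.049, -0.064, -0.001, -1],[-0.079, -0.061, 0.031, 0.065, -0.085, -0.001, -1],[-0.084, -0.065, 0.041, 0.081, -0.106, -0.001, -1],[-0.09, -0.069, 0.051, 0.097, -0.127, -0.001, -1],
```

>>> {"api": "play_rows", "payload": {
  "rows": [
    [-0.022,-0.017,-0.012,0,0,0,-1],
    [-0.04,-0.031,-0.017,0,0,0,-1],
    [-0.052,-0.04,-0.017,0,0,0,-1],
    [-0.059,-0.045,-0.017,0,0,0,-1],
    [-0.063,-0.048,-0.011,0.006,-0.008,0,-1],
    [-0.066,-0.051,-0.002,0.017,-0.021,0,-1],
    [-0.068,-0.053,0.004,0.025,-0.032,0,-1],
    [-0.07,-0.054,0.009,0.033,-0.042,0,-1],
    [-0.074,-0.057,0.02,0.049,-0.064,0,-1],
    [-0.074,-0.057,0.02,0.049,-0.064,0,-1]
  ]
}}

```text
t: 14.1
eef_pos: [618.6, -69.1, 66.4]
tcp_rot: [-0.287, 0.851, 0.14, 0.417]
wrist_force: [1.8, 0.6, -0.8]
finger_gap: 0.003
```

>>> {"api": "play_rows", "payload": {
  "rows": [
    [0,0,0,0,0,0,-1],
    [0,0,0,0,0,0,-1]
  ]
}}

```text
t: 14.27
eef_pos: [618.5, -68.7, 64.4]
tcp_rot: [-0.288, 0.852, 0.14, 0.415]
wrist_force: [8.1, 2.7, 4.7]
finger_gap: 0.003
```

```bash
python3 st.py; python3 arc.py -109 8 32 10
```

```text
t 14.2667 loc [ 118.2 -109.4   64.4] tau 38.1 yerr 1.0 F [8.1 2.7 4.7] j [ 0.02  0.44  1.42 -0.38  1.83 -2.19]
[-0.005, -0.003, 0.012, 0.014, -0.019, -0.001, -1],[-0.01, -0.006, 0.021, 0.029, -0.038, -0.001, -1],[-0.015, -0.01, 0.03, 0.043, -0.057, -0.001, -1],[-0.02, -0.014, 0.039, 0.058, -0.076, -0.001, -1],[-0.026, -0.018, 0.047, 0.072, -0.095, -0.001, -1],[-0.031, -0.023, 0.056, 0.087, -0.114, -0.001, -1],[-0.038, -0.028, 0.064, 0.101, -0.133, -0.001, -1],[-0.044, -0.032, 0.071, 0.116, -0.152, -0.001, -1],[-0.051, -0.038, 0.078, 0.13, -0.171, -0.001, -1],[-0.058, -0.043, 0.085, 0.145, -0.19, -0.001, -1],
```

>>> {"api": "play_rows", "payload": {
  "rows": [
    [-0.004,-0.003,0.012,0.014,-0.019,0,-1],
    [-0.009,-0.006,0.021,0.029,-0.038,0,-1],
    [-0.014,-0.01,0.03,0.043,-0.057,0,-1],
    [-0.019,-0.014,0.039,0.058,-0.076,0,-1],
    [-0.025,-0.018,0.047,0.072,-0.095,0,-1],
    [-0.025,-0.018,0.047,0.072,-0.095,0,-1],
    [-0.025,-0.018,0.047,0.072,-0.095,0,-1]
  ]
}}

```text
t: 14.85
eef_pos: [605.4, -77.8, 87.5]
tcp_rot: [-0.274, 0.812, 0.165, 0.488]
wrist_force: [2.1, 1.4, 0.1]
finger_gap: 0.004
```

```bash
python3 st.py; python3 arc.py -109 20 40 10
python3 -c "
from h import *
print(tip(20,45-60*20/70,2))
snap('scene','s6',(160,120,340,270),4)"
```

```text
t 14.85 loc [ 102.3 -108.8   87.5] tau 28.0 yerr 1.0 F [2.1 1.4 0.1] j [-0.02  0.29  1.51 -0.3   1.72 -2.23]
[-0.004, -0.004, 0.008, 0.013, -0.017, -0.0, -1],[-0.009, -0.008, 0.015, 0.025, -0.033, -0.0, -1],[-0.015, -0.012, 0.021, 0.037, -0.049, -0.0, -1],[-0.02, -0.016, 0.027, 0.049, -0.065, -0.0, -1],[-0.026, -0.02, 0.033, 0.061, -0.08, -0.0, -1],[-0.032, -0.025, 0.039, 0.073, -0.096, -0.0, -1],[-0.037, -0.029, 0.045, 0.085, -0.112, -0.0, -1],[-0.044, -0.034, 0.05, 0.097, -0.128, -0.0, -1],[-0.05, -0.038, 0.055, 0.109, -0.144, -0.0, -1],[-0.056, -0.043, 0.059, 0.121, -0.16, -0.0, -1],
(np.float64(102.46318123613861), np.float64(88.13922862783281))
```

View pics/s6.png

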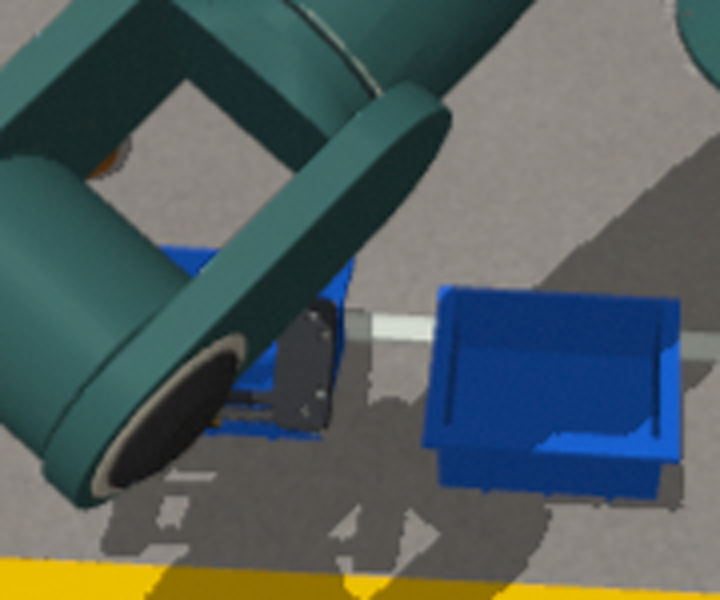

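The left crate stands flat at (560,395). The right one is tipping, with its rim at (345,270) raised about 20°. Continuing.

>>> {"api": "play_rows", "payload": {
  "rows": [
    [-0.004,-0.004,0.008,0.013,-0.017,0,-1],
    [-0.009,-0.008,0.015,0.025,-0.033,0,-1],
    [-0.015,-0.012,0.021,0.037,-0.049,0,-1],
    [-0.02,-0.016,0.027,0.049,-0.065,0,-1],
    [-0.026,-0.02,0.033,0.061,-0.08,0,-1],
    [-0.032,-0.025,0.039,0.073,-0.096,0,-1],
    [-0.037,-0.029,0.045,0.085,-0.112,0,-1],
    [-0.044,-0.034,0.05,0.097,-0.128,0,-1],
    [-0.05,-0.038,0.055,0.109,-0.144,0,-1],
    [-0.056,-0.043,0.059,0.121,-0.16,0,-1]
  ]
}}

```text
t: 15.73
eef_pos: [577.3, -99.6, 117.5]
tcp_rot: [-0.246, 0.728, 0.204, 0.606]
wrist_force: [-0.1, 0.3, -0.9]
finger_gap: 0.002
```

>>> {"api": "play_rows", "payload": {
  "rows": [
    [0,0,0,0,0,0,-1],
    [0,0,0,0,0,0,-1]
  ]
}}

```text
t: 15.9
eef_pos: [577.4, -99.7, 117.5]
tcp_rot: [-0.246, 0.729, 0.203, 0.606]
wrist_force: [0.6, 1.3, -0.1]
finger_gap: 0.004
```

```bash
python3 st.py; python3 arc.py -109 40 60 10
```

```text
t 15.9 loc [  66.7 -109.2  117.5] tau 10.6 yerr 1.0 F [ 0.6  1.3 -0.1] j [-0.15  0.06  1.68 -0.13  1.54 -2.35]
[-0.007, -0.005, 0.003, 0.012, -0.014, 0.0, -1],[-0.014, -0.01, 0.007, 0.024, -0.03, 0.0, -1],[-0.02, -0.015, 0.01, 0.036, -0.046, 0.0, -1],[-0.027, -0.02, 0.013, 0.048, -0.062, 0.0, -1],[-0.034, -0.025, 0.015, 0.06, -0.078, 0.0, -1],[-0.041, -0.031, 0.018, 0.072, -0.094, 0.0, -1],[-0.048, -0.036, 0.02, 0.084, -0.109, 0.0, -1],[-0.056, -0.042, 0.021, 0.096, -0.125, 0.0, -1],[-0.063, -0.047, 0.023, 0.109, -0.141, 0.0, -1],[-0.07, -0.053, 0.024, 0.121, -0.157, 0.0, -1],
```

>>> {"api": "play_rows", "payload": {
  "rows": [
    [-0.007,-0.005,0.003,0.012,-0.014,0,-1],
    [-0.014,-0.01,0.007,0.024,-0.03,0,-1],
    [-0.02,-0.015,0.01,0.036,-0.046,0,-1],
    [-0.027,-0.02,0.013,0.048,-0.062,0,-1],
    [-0.034,-0.025,0.015,0.06,-0.078,0,-1],
    [-0.041,-0.031,0.018,0.072,-0.094,0,-1],
    [-0.048,-0.036,0.02,0.084,-0.109,0,-1],
    [-0.056,-0.042,0.021,0.096,-0.125,0,-1],
    [-0.063,-0.047,0.023,0.109,-0.141,0,-1],
    [-0.07,-0.053,0.024,0.121,-0.157,0,-1]
  ]
}}

```text
t: 16.73
eef_pos: [542.2, -126.2, 129.3]
tcp_rot: [-0.212, 0.631, 0.239, 0.707]
wrist_force: [0.9, 1.0, -0.7]
finger_gap: 0.007
```

>>> {"api": "play_rows", "payload": {
  "rows": [
    [0,0,0,0,0,0,-1],
    [0,0,0,0,0,0,-1]
  ]
}}

```text
t: 16.9
eef_pos: [542.2, -126.4, 129.2]
tcp_rot: [-0.212, 0.632, 0.238, 0.707]
wrist_force: [0.9, 0.1, -0.0]
finger_gap: 0.01
```

```bash
python3 st.py; python3 arc.py -109 60 71 7
```

```text
t 16.9 loc [  22.5 -109.1  129.2] tau -6.4 yerr 1.0 F [ 0.9  0.1 -0. ] j [-0.33 -0.15  1.85  0.09  1.38 -2.56]
[-0.005, -0.004, 0.001, 0.009, -0.013, 0.0, -1],[-0.011, -0.008, 0.001, 0.019, -0.025, 0.0, -1],[-0.017, -0.012, 0.001, 0.028, -0.038, 0.0, -1],[-0.022, -0.017, 0.001, 0.038, -0.05, 0.0, -1],[-0.028, -0.021, 0.001, 0.047, -0.063, 0.0, -1],[-0.034, -0.025, 0.001, 0.057, -0.075, 0.0, -1],[-0.04, -0.03, 0.0, 0.066, -0.088, 0.0, -1],
```

>>> {"api": "play_rows", "payload": {
  "rows": [
    [-0.005,-0.004,0.001,0.009,-0.013,0,-1],
    [-0.011,-0.008,0.001,0.019,-0.025,0,-1],
    [-0.017,-0.012,0.001,0.028,-0.038,0,-1],
    [-0.022,-0.017,0.001,0.038,-0.05,0,-1],
    [-0.028,-0.021,0.001,0.047,-0.063,0,-1],
    [-0.034,-0.025,0.001,0.057,-0.075,0,-1],
    [-0.04,-0.03,0.001,0.066,-0.088,0,-1],
    [-0.04,-0.03,0.001,0.066,-0.088,0,-1],
    [-0.04,-0.03,0.001,0.066,-0.088,0,-1]
  ]
}}

```text
t: 17.65
eef_pos: [522.3, -141.3, 129.6]
tcp_rot: [-0.192, 0.571, 0.254, 0.756]
wrist_force: [0.5, 0.7, 0.3]
finger_gap: 0.004
```

```bash
python3 st.py;python3 -c "
from h import *
snap('scene','s7',(150,120,330,270),4)
for ys in(-179,-109,-39):
  for th in (65,70,75):
    t=np.radians(th);q=proj('scene',w(10+110*np.cos(t),ys,110*np.sin(t)));print(ys,th,((q-[150,120])*4).round())
"
```

```text
t 17.65 loc [  -2.4 -109.   129.6] tau -15.9 yerr 1.0 F [0.5 0.7 0.3] j [-0.45 -0.24  1.95  0.25  1.32 -2.72]
-179 65 [140. 297.]
-179 70 [142. 283.]
-179 75 [144. 268.]
-109 65 [251. 304.]
-109 70 [253. 289.]
-109 75 [255. 274.]
-39 65 [363. 310.]
-39 70 [365. 295.]
-39 75 [366. 280.]
```

View pics/s7.png

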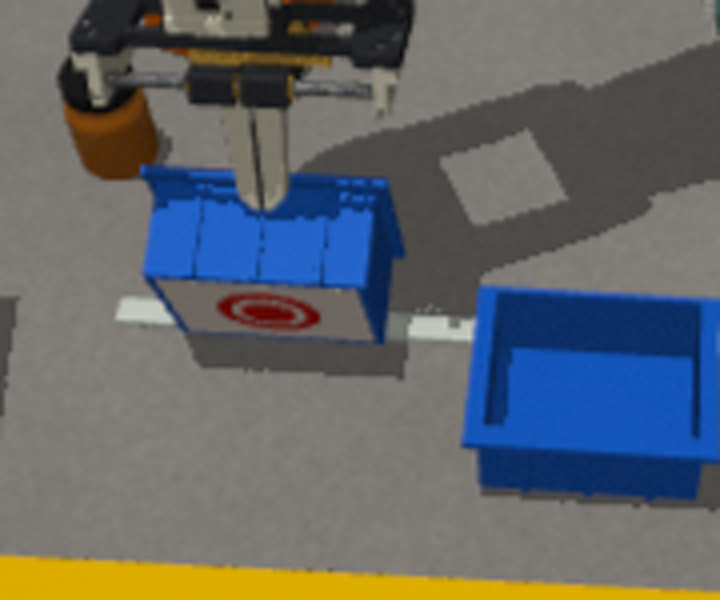

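The right crate is at about 72°, with its front edge running (145,275)–(368,288). The red stamp is visible at (268,310), so this is the one to dispatch. Hold, then lower.

>>> {"api": "play_rows", "payload": {
  "rows": [
    [0,0,0,0,0,0,-1],
    [0,0,0,0,0,0,-1],
    [0,0,0,0,0,0,-1],
    [0,0,0,0,0,0,-1],
    [0,0,0,0,0,0,-1],
    [0,0,0,0,0,0,-1],
    [0,0,0,0,0,0,-1],
    [0,0,0,0,0,0,-1],
    [0,0,0,0,0,0,-1],
    [0,0,0,0,0,0,-1]
  ]
}}

```text
t: 18.53
eef_pos: [522.6, -140.8, 129.6]
tcp_rot: [-0.193, 0.571, 0.255, 0.756]
wrist_force: [-0.7, 0.0, 1.3]
finger_gap: 0.007
```

>>> {"api": "play_rows", "payload": {
  "rows": [
    [0,0,0,0,0,0,-1],
    [0,0,0,0,0,0,-1],
    [0,0,0,0,0,0,-1],
    [0,0,0,0,0,0,-1],
    [0,0,0,0,0,0,-1]
  ]
}}

```text
t: 18.95
eef_pos: [522.6, -140.8, 129.5]
tcp_rot: [-0.193, 0.571, 0.255, 0.756]
wrist_force: [0.2, -0.6, -0.9]
finger_gap: 0.004
```

```bash
python3 st.py; python3 arc.py -109 71 51 10
```

```text
t 18.95 loc [  -1.8 -108.8  129.5] tau -15.9 yerr 1.0 F [ 0.2 -0.6 -0.9] j [-0.45 -0.24  1.95  0.25  1.32 -2.72]
[0.007, 0.005, 0.0, -0.012, 0.016, -0.0, -1],[0.014, 0.01, 0.001, -0.024, 0.032, -0.0, -1],[0.021, 0.016, 0.001, -0.036, 0.048, -0.0, -1],[0.029, 0.021, 0.001, -0.048, 0.064, -0.0, -1],[0.036, 0.027, 0.0, -0.06, 0.079, -0.0, -1],[0.043, 0.032, -0.001, -0.072, 0.095, -0.0, -1],[0.05, 0.038, -0.002, -0.084, 0.111, -0.0, -1],[0.058, 0.043, -0.004, -0.096, 0.127, -0.0, -1],[0.065, 0.049, -0.005, -0.109, 0.143, -0.0, -1],[0.072, 0.054, -0.008, -0.121, 0.159, -0.0, -1],
```

>>> {"api": "play_rows", "payload": {
  "rows": [
    [0.007,0.005,0.0,-0.012,0.016,0,-1],
    [0.014,0.01,0.001,-0.024,0.032,0,-1],
    [0.021,0.016,0.001,-0.036,0.048,0,-1],
    [0.029,0.021,0.001,-0.048,0.064,0,-1],
    [0.036,0.027,0,-0.06,0.079,0,-1],
    [0.043,0.032,-0.001,-0.072,0.095,0,-1],
    [0.05,0.038,-0.002,-0.084,0.111,0,-1],
    [0.058,0.043,-0.004,-0.096,0.127,0,-1],
    [0.065,0.049,-0.005,-0.109,0.143,0,-1],
    [0.072,0.054,-0.008,-0.121,0.159,0,-1]
  ]
}}

```text
t: 19.78
eef_pos: [558.9, -113.6, 125.7]
tcp_rot: [-0.229, 0.678, 0.223, 0.662]
wrist_force: [1.1, 0.8, 0.5]
finger_gap: 0.001
```

>>> {"api": "play_rows", "payload": {
  "rows": [
    [0.007,0.005,-0.002,-0.012,0.016,0,-1],
    [0.014,0.01,-0.004,-0.024,0.031,0,-1],
    [0.021,0.016,-0.007,-0.036,0.047,0,-1],
    [0.027,0.021,-0.011,-0.048,0.063,0,-1],
    [0.034,0.026,-0.014,-0.06,0.079,0,-1],
    [0.041,0.031,-0.019,-0.072,0.095,0,-1],
    [0.047,0.036,-0.023,-0.084,0.111,0,-1],
    [0.053,0.04,-0.028,-0.097,0.127,0,-1],
    [0.059,0.045,-0.034,-0.109,0.143,0,-1],
    [0.065,0.049,-0.039,-0.121,0.158,0,-1]
  ]
}}

```text
t: 20.62
eef_pos: [591.4, -89.0, 105.7]
tcp_rot: [-0.26, 0.769, 0.186, 0.553]
wrist_force: [0.9, 1.7, 0.5]
finger_gap: 0.003
```

>>> {"api": "play_rows", "payload": {
  "rows": [
    [0,0,0,0,0,0,-1],
    [0,0,0,0,0,0,-1]
  ]
}}

```text
t: 20.78
eef_pos: [591.2, -89.0, 105.4]
tcp_rot: [-0.26, 0.769, 0.187, 0.554]
wrist_force: [-0.5, -0.1, -1.1]
finger_gap: 0.006
```

```bash
python3 st.py; python3 arc.py -109 31 11 10
```

```text
t 20.7833 loc [  84.1 -109.1  105.4] tau 18.5 yerr 1.0 F [-0.5 -0.1 -1.1] j [-0.08  0.16  1.6  -0.21  1.62 -2.29]
[0.006, 0.004, -0.005, -0.012, 0.015, -0.001, -1],[0.011, 0.009, -0.011, -0.024, 0.031, -0.001, -1],[0.017, 0.013, -0.018, -0.036, 0.047, -0.001, -1],[0.022, 0.017, -0.024, -0.048, 0.063, -0.001, -1],[0.027, 0.02, -0.031, -0.06, 0.079, -0.001, -1],[0.031, 0.024, -0.038, -0.072, 0.095, -0.001, -1],[0.036, 0.028, -0.045, -0.084, 0.111, -0.001, -1],[0.04, 0.031, -0.053, -0.096, 0.127, -0.001, -1],[0.044, 0.034, -0.06, -0.108, 0.142, -0.001, -1],[0.048, 0.037, -0.068, -0.12, 0.158, -0.001, -1],
```

>>> {"api": "play_rows", "payload": {
  "rows": [
    [0.006,0.004,-0.005,-0.012,0.015,0,-1],
    [0.011,0.009,-0.011,-0.024,0.031,0,-1],
    [0.017,0.013,-0.018,-0.036,0.047,0,-1],
    [0.022,0.017,-0.024,-0.048,0.063,0,-1],
    [0.027,0.02,-0.031,-0.06,0.079,0,-1],
    [0.031,0.024,-0.038,-0.072,0.095,0,-1],
    [0.036,0.028,-0.045,-0.084,0.111,0,-1],
    [0.04,0.031,-0.053,-0.096,0.127,0,-1],
    [0.044,0.034,-0.06,-0.108,0.142,0,-1],
    [0.048,0.037,-0.068,-0.12,0.158,0,-1]
  ]
}}

```text
t: 21.62
eef_pos: [615.3, -70.6, 71.7]
tcp_rot: [-0.285, 0.843, 0.146, 0.433]
wrist_force: [1.0, 1.2, -0.1]
finger_gap: 0.004
```

>>> {"api": "play_rows", "payload": {
  "rows": [
    [0.002,0.002,-0.005,-0.007,0.009,0,-1],
    [0.004,0.003,-0.01,-0.014,0.019,0,-1],
    [0.006,0.005,-0.015,-0.022,0.028,0,-1],
    [0.008,0.007,-0.02,-0.029,0.038,0,-1],
    [0.01,0.008,-0.025,-0.036,0.047,0,-1],
    [0.012,0.009,-0.03,-0.043,0.057,0,-1],
    [0.014,0.011,-0.035,-0.051,0.066,0,-1],
    [0.016,0.012,-0.04,-0.058,0.076,0,-1],
    [0.019,0.014,-0.046,-0.065,0.086,0,-1],
    [0.022,0.017,-0.053,-0.07,0.093,0,-1]
  ]
}}

```text
t: 22.45
eef_pos: [626.0, -62.4, 45.1]
tcp_rot: [-0.296, 0.877, 0.121, 0.358]
wrist_force: [0.9, -0.4, 1.4]
finger_gap: 0.004
```

>>> {"api": "play_rows", "payload": {
  "rows": [
    [0.002,0.001,-0.004,0,0,0,-1],
    [0.004,0.003,-0.008,0,0,0,-1],
    [0.01,0.007,-0.012,0,0,0,-1],
    [0.03,0.022,-0.012,0,0,0,-1],
    [0.055,0.042,-0.012,0,0,0,-1],
    [0.055,0.042,-0.012,0,0,0,-1],
    [0.055,0.042,-0.012,0,0,0,-1]
  ]
}}

```text
t: 23.03
eef_pos: [653.9, -41.1, 39.5]
tcp_rot: [-0.296, 0.877, 0.121, 0.359]
wrist_force: [-0.7, 0.4, -0.2]
finger_gap: 0.007
```

```bash
python3 st.py 165 -109 200 0
```

```text
t 23.0333 loc [ 163.  -108.9   39.5] tau 45.5 yerr 1.0 F [-0.7  0.4 -0.2] j [ 0.08  0.61  1.27 -0.43  1.94 -2.16]
[0.003, 0.002, 0.321, 0.32, -0.421, -0.001, -1]
```

>>> {"api": "play_rows", "payload": {
  "rows": [
    [0.003,0.002,0.08,0.02,-0.03,0,-1],
    [0.003,0.002,0.16,0.06,-0.08,0,-1],
    [0.003,0.002,0.24,0.12,-0.15,0,-1],
    [0.003,0.002,0.321,0.18,-0.23,0,-1],
    [-0.06,-0.046,0.321,0.32,-0.421,0,-1],
    [-0.12,-0.091,0.321,0.32,-0.421,0,-1],
    [-0.18,-0.137,0.321,0.32,-0.421,0,0],
    [-0.26,-0.198,0.321,0.32,-0.421,0,1],
    [-0.323,-0.246,0.321,0.32,-0.421,0,1],
    [-0.323,-0.246,0.321,0.32,-0.421,0,1]
  ]
}}

```text
t: 23.87
eef_pos: [487.9, -166.7, 200.7]
tcp_rot: [-0.226, 0.67, 0.224, 0.671]
wrist_force: [0.3, -0.0, -0.3]
finger_gap: 0.248
```

>>> {"api": "play_rows", "payload": {
  "rows": [
    [0,0,0,0,0,0,1],
    [0,0,0,0,0,0,1],
    [0,0,0,0,0,0,1],
    [0,0,0,0,0,0,1]
  ]
}}

```text
t: 24.2
eef_pos: [492.6, -163.8, 199.8]
tcp_rot: [-0.227, 0.67, 0.226, 0.67]
wrist_force: [-0.6, 0.2, -1.2]
finger_gap: 0.529
```

```bash
python3 st.py -35 -109 22 0
python3 - <<'E'
from h import *
snap("top","top1");full=cv2.imread("pics/top1.png");hsv=cv2.cvtColor(full,cv2.COLOR_BGR2HSV)
H,S,V=[hsv[...,i] for i in range(3)]
m=((H>105)&(H<130)&(S>120)&(V>40)).astype(np.uint8)
k,l,s,c=cv2.connectedComponentsWithStats(m)
for i in sorted(range(1,k),key=lambda i:-s[i,4])[:3]:
    ys,xs=np.where(l==i); P=np.array([toplane("top",x,y,70)[:2] for x,y in zip(xs,ys)],np.float32)
    r=cv2.minAreaRect(P);print(s[i,4],np.round(r[0],1),np.round(r[1],1),round(r[2],2),loc([*r[0],0]).round(1))
c=full[130:310,190:410];cv2.imwrite("pics/top1c.png",cv2.resize(c,None,fx=3,fy=3,interpolation=cv2.INTER_CUBIC))
E
```

```text
t 24.2 loc [ -39.6 -109.   199.8] tau 0.0 yerr 1.0 F [-0.6  0.2 -1.2] j [-0.37 -0.22  1.8  -0.    1.57 -2.59]
[0.007, 0.006, -0.356, 0.0, -0.0, -0.001, -1]
2970 [449.5  70.9] [123.  156.8] 37.21 [ 68.1 104.    0. ]
2330 [579.4 -99.5] [122.2 159.9] 37.18 [  68.4 -110.3    0. ]
```

View pics/top1c.png

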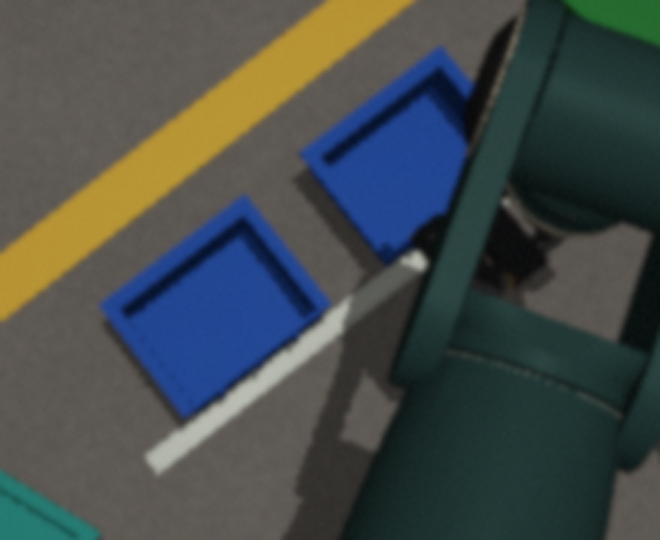

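Both crates are flat and square at the strip: left in full view at (215,310), right partly hidden at (390,155). Lower the open fingers behind the right crate.

>>> {"api": "play_rows", "payload": {
  "rows": [
    [0.007,0.006,-0.08,0,0,0,1],
    [0.007,0.006,-0.16,0,0,0,1],
    [0.007,0.006,-0.24,0,0,0,1],
    [0.007,0.006,-0.31,0,0,0,1],
    [0.007,0.006,-0.35,0,0,0,1],
    [0.007,0.006,-0.358,0,0,0,1],
    [0.007,0.006,-0.358,0,0,0,1],
    [0.007,0.006,-0.358,0,0,0,1]
  ]
}}

```text
t: 24.92
eef_pos: [496.5, -161.2, 22.3]
tcp_rot: [-0.227, 0.67, 0.226, 0.67]
wrist_force: [0.6, 0.6, 1.6]
finger_gap: 1.0
```

```bash
python3 st.py -5 -110 20 0; python3 st.py 30 -110 20 0
```

```text
t 24.9167 loc [ -34.9 -109.3   22.3] tau -0.0 yerr 1.0 F [0.6 0.6 1.6] j [-0.36 -0.09  1.98 -0.    1.25 -2.58]
[0.049, 0.035, -0.005, 0.001, 0.001, -0.001, -1]
t 24.9167 loc [ -34.9 -109.3   22.3] tau -0.0 yerr 1.0 F [0.6 0.6 1.6] j [-0.36 -0.09  1.98 -0.    1.25 -2.58]
[0.104, 0.077, -0.005, 0.001, 0.001, -0.001, -1]
```

>>> {"api": "play_rows", "payload": {
  "rows": [
    [0.018,0.013,-0.004,0,0,0,1],
    [0.036,0.027,-0.004,0,0,0,1],
    [0.046,0.034,-0.004,0,0,0,1],
    [0.052,0.039,-0.004,0,0,0,1],
    [0.058,0.044,-0.004,0,0,0,1],
    [0.064,0.048,-0.004,0,0,0,1],
    [0.07,0.053,-0.004,0,0,0,1],
    [0.077,0.058,-0.004,0,0,0,1],
    [0.083,0.063,-0.004,0,0,0,1],
    [0.09,0.068,-0.004,0,0,0,1]
  ]
}}

```text
t: 25.75
eef_pos: [540.8, -127.2, 19.2]
tcp_rot: [-0.226, 0.67, 0.226, 0.67]
wrist_force: [-2.6, -2.0, 2.2]
finger_gap: 1.0
```

>>> {"api": "play_rows", "payload": {
  "rows": [
    [0.006,0.005,0,0,0,0,1],
    [0.013,0.01,0,0,0,0,1],
    [0.019,0.014,0,0,0,0,1],
    [0.025,0.019,0,0,0,0,1],
    [0.032,0.024,0,0,0,0,1],
    [0.038,0.029,0,0,0,0,1],
    [0.045,0.034,0,0,0,0,1],
    [0.051,0.039,0,0,0,0,1],
    [0.057,0.043,0,0,0,0,1],
    [0.057,0.043,0,0,0,0,1]
  ]
}}

```text
t: 26.58
eef_pos: [569.6, -105.3, 18.9]
tcp_rot: [-0.226, 0.67, 0.226, 0.67]
wrist_force: [0.7, -1.0, -0.2]
finger_gap: 1.0
```

```bash
cat > tb.py <<'E'
from h import *
import sys
n=sys.argv[1];snap("top",n);full=cv2.imread(f"pics/{n}.png");hsv=cv2.cvtColor(full,cv2.COLOR_BGR2HSV)
H,S,V=[hsv[...,i] for i in range(3)]
k,l,s,c=cv2.connectedComponentsWithStats(((H>105)&(H<130)&(S>120)&(V>40)).astype(np.uint8))
for i in sorted(range(1,k),key=lambda i:-s[i,4])[:3]:
    ys,xs=np.where(l==i); P=np.array([toplane("top",x,y,70)[:2] for x,y in zip(xs,ys)],np.float32)
    r=cv2.minAreaRect(P);print(s[i,4],np.round(r[1],1),round(r[2],2),loc([*r[0],0]).round(1))
c=full[90:290,180:390];cv2.imwrite(f"pics/{n}.png",cv2.resize(c,None,fx=3,fy=3,interpolation=cv2.INTER_CUBIC))
E
python3 st.py 95 -110 20 0;python3 tb.py top2
```

```text
t 26.5833 loc [  57.1 -109.    18.9] tau 0.0 yerr 1.0 F [ 0.7 -1.  -0.2] j [-0.23  0.04  1.86 -0.    1.24 -2.45]
[0.062, 0.044, 0.002, 0.0, 0.0, -0.001, -1]
2971 [123.  157.8] 37.21 [ 68.1 103.5   0. ]
750 [ 81.3 101.3] 37.71 [143.4 -81.1   0. ]
88 [25.4 24. ] 36.86 [ 72.4 -83.2   0. ]
```

>>> {"api": "play_rows", "payload": {
  "rows": [
    [0.007,0.005,0,0,0,0,1],
    [0.014,0.01,0,0,0,0,1],
    [0.021,0.016,0,0,0,0,1],
    [0.028,0.021,0,0,0,0,1],
    [0.035,0.027,0,0,0,0,1],
    [0.042,0.032,0,0,0,0,1],
    [0.049,0.037,0,0,0,0,1],
    [0.055,0.042,0,0,0,0,1],
    [0.059,0.045,0,0,0,0,1],
    [0.061,0.046,0,0,0,0,1]
  ]
}}

```text
t: 27.47
eef_pos: [599.9, -82.6, 19.1]
tcp_rot: [-0.226, 0.67, 0.226, 0.67]
wrist_force: [-2.3, -0.1, -0.1]
finger_gap: 1.001
```

>>> {"api": "play_rows", "payload": {
  "rows": [
    [0,0,0,0,0,0,1],
    [0,0,0,0,0,0,1],
    [0,0,0,0,0,0,1],
    [-0.02,-0.015,0,0,0,0,1],
    [-0.05,-0.038,0,0,0,0,1],
    [-0.05,-0.038,0.03,0,0,0,1],
    [-0.05,-0.038,0.1,0,0,0,1],
    [-0.05,-0.038,0.18,0,0,0,1],
    [-0.05,-0.038,0.26,0,0,0,1],
    [-0.05,-0.038,0.34,0,0,0,1]
  ]
}}

```text
t: 28.3
eef_pos: [573.5, -102.3, 191.0]
tcp_rot: [-0.226, 0.67, 0.226, 0.67]
wrist_force: [0.3, 0.6, 0.6]
finger_gap: 1.002
```

>>> {"api": "play_rows", "payload": {
  "rows": [
    [-0.08,-0.06,0.05,0,0,0,1],
    [-0.16,-0.12,0.1,0,0,0,1],
    [-0.24,-0.18,0.1,0,0,0,1],
    [-0.24,-0.18,0.1,0,0,0,1],
    [-0.24,-0.18,0.1,0,0,0,1],
    [-0.24,-0.18,0.1,0,0,0,1]
  ]
}}

```text
t: 28.8
eef_pos: [453.3, -192.9, 239.8]
tcp_rot: [-0.226, 0.67, 0.224, 0.671]
wrist_force: [0.6, 0.4, -0.9]
finger_gap: 1.002
```

```bash
python3 st.py;python3 tb.py top3
```

```text
t 28.8 loc [ -88.5 -108.4  239.8] tau -0.0 yerr 1.0 F [ 0.6  0.4 -0.9] j [-0.45 -0.29  1.79 -0.    1.64 -2.67]
2970 [123.  156.8] 37.21 [ 68.1 104.    0. ]
2845 [128.7 158.1] 37.35 [ 159.4 -109.6    0. ]
```

View pics/top3.png

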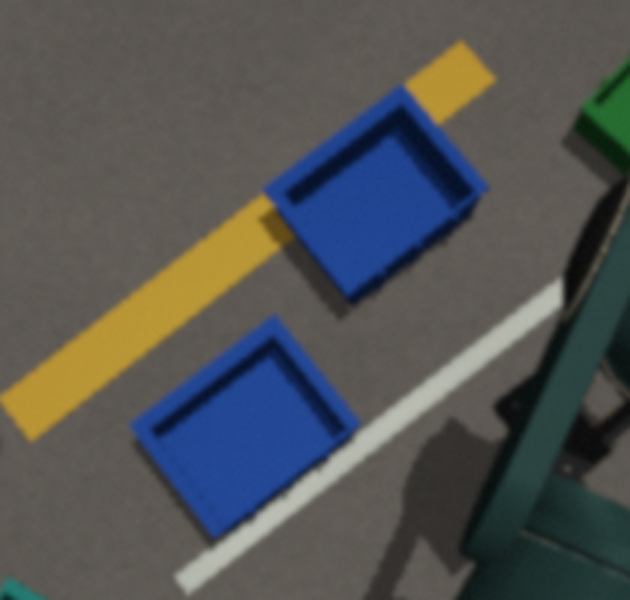

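The stamped crate lies square over the yellow line, with its far rim running (268,190)–(403,88). The other crate stands at the strip, at (245,430). From the tool position, the far bottom edge is at about 212 mm from the strip centre; the line spans about 189–239 mm there. Handing in.

```bash
python3 -c "
from plant import manip
print(manip.finish_job())"
```

```text
the job is handed in; nothing more can be done
None
```

The job is done and handed in at about 29 s; `finish_job` gave no verdict.

- **Left crate (checked first):** I tipped it to about 72°, held it for over a second, and lowered it with the finger under its rim. Its underside is plain white, and it is back flat and square at the strip.
- **Right crate:** I tipped it to about 72°, held it the same way, and lowered it. The red stamp was clearly visible, so this is the one I pushed.
- **Dispatch:** The last top view shows the stamped crate upright and about 0.8° off square to the line. Its far bottom edge is about 212 mm from the strip centre, worked out from the finger position and roughly matched by the image. The yellow stripe spans about 189–239 mm there, so the edge is near the middle.
- **Other checks:** The highest wrist force I read was about 10 N, when the right crate first started to tip. I kept the tool well away from the bottle, jar and beaker, but I did not re-measure them at the end. No check failed or disagreed. The lowering of the right crate was not photographed step by step; it shows flat and square at the strip in the top view taken afterwards.

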